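Read the air temperature in a bench incubator through its lid port

ROBOT

A 7-joint arm with a two-finger parallel gripper is mounted at the origin on the work surface. World frame = base frame: x ahead of the robot, y to its left, z up, the work surface at z = 0. Lengths are in m, angles in rad, forces in N, time in s.
With the tool pointing down it reaches from about 0.4 to 0.875 m from the base axis. Payload 6.5 kg.
Tool frame: the origin (TCP) lies midway between the tips of the shut fingers; the grasp point (between the pads) lies 19 mm behind it (tcp_to_grasp is the z of the grasp point in the tool frame, in m); z points along the fingers, y is the line along which they close (so a half turn about z gives the same grasp; the last joint's range is limited). The gripper opens to 88 mm and grips with 3 to 60 N. Pads are 18 mm wide; open, the fingers measure 123 mm over their backs; the gripper's body (75 mm by 187 mm) begins 45 mm behind the grasp point.
Start: joints at [1.229, 0.536, -0.004, 1.538, 0.003, 1.067, -0.071], TCP at [0.177, -0.625, 0.239] pointing down, gripper open.
Joint ranges: [-2.7, 2.7], [-0.37, 2.16], [-1.27, 1.26], [0.24, 2.4], [-1.31, 4.45], [0.19, 1.91], [-2.76, 2.76]. Speed limits (rad/s): [2.39, 2.39, 3.14, 3.14, 3.14, 3.14, 3.14].

INTERFACE

Orientations are given as a unit quaternion [x, y, z, w].
In Python, from bench import read_state, get_image, sign_off, tcp_to_grasp gives the robot as it stands.
- The arm moves only by the tool apply_moves, never from a script. Its arguments are lists of equal length, an entry for each row: "claw": the opening, from 0 (shut) to 1 (fully open); "slide": the shift along the tool's x, y, z in units of 30 mm (1.0 is 30 mm), a list of three; "delta_rot": the turn, a rotation vector about the tool's x, y, z in rad, a list of three. In form: {"claw": [claw, ...], "slide": [[tx, ty, tz], ...], "delta_rot": [[rx, ry, rz], ...]}. A call has 1 to 12 rows; each row shifts and turns the commanded pose from where the row before left it, along the tool's axes as they then stand; what a row does not reach is not made up. A row lasts 1/8 s, in which the tool goes at most 62.5 mm and 10.7 degrees, less where a joint would pass 70% of its speed; a pose out of reach is approached as far as the arm can. A call is refused whole if a number of a shift passes 1 or a number of a turn 0.188, either way. A call with a gripper value outside its range is refused whole. The fingers move at their own pace and stop on an object; "grip_force" is the grip in N (left out, the last holds). Time passes only in rows, so rows that do not move let the fingers close. It gives the time, the measured TCP pose, the force, the opening and the grip force at its end, in the units of the state.
- read_state(): the state, without advancing time (a new reading comes with each control period).
- get_image(name): name is "scene" or "top" or "wrist"; returns a dict with "pixels" (480x640x3 uint8, red, green, blue), "range_z" (480x640 float32, m along the optical axis (not along the pixel's ray), 0 where there is no reading), "fov_y" (degrees; the focal length in pixels is half the picture's height over the tangent of half this angle, whatever the lens; pixels are square), "cx", "cy" (the principal point, pixels), "k1" (the pictures are not rectified: a ray, as slopes to the right and down, at radius r is drawn at 1 + k1 r^2 times it, then the intrinsics apply), "world_from_camera" (4x4, takes a point from camera to world coordinates). Camera axes: x right, y down, z forward; pixel columns grow to the right and rows downward; lengths in m; the calibration is good to about 2 mm. A picture is of the moment at which its call begins.
- sign_off(): hands the job in; it is judged then, once.
The state is a dict: "time": time; "joint_positions": joint angles; "qvel": joint speeds; "joint_efforts": joint torques, N m; "eef_pos": TCP position; "orientation": TCP orientation; "ft_force": force on the tool from outside, world axes, zero at the start; "ft_torque": the same for the moment, N m; "opening": finger opening in m; "finger_force": force on a finger pad.
Only numpy, scipy, OpenCV 4.12 (cv2) and the standard library are available. Lean on these libraries where they do the work, as an engineer would, in place of code of your own. Each camera call takes 0.05 s, during which the arm holds its last target. There are 200 camera calls.

TASK

Check the air temperature inside the cream bench incubator: pull the orange stopper out of the thermometer port on its lid and leave it in the white dish, then take the stick thermometer out of its stand and lower its steel stem straight down through the middle of the port, never letting the thermometer touch the port or any other part of the incubator, until the red ring on the stem is level with the port's rim. Finish while still holding the thermometer there: still, upright and centred in the port. Leave the dish and everything else on the bench where they are.

Things in the scene. Friction and masses are not known exactly. Their poses are not given: they have to be found in the camera images.
- incubator: Bench incubator, fixed: cream box with a white lid that stays shut, 240 mm deep (x), 260 wide (y), lid top 125 mm above the bench, a sloping control console 35 mm deep along its front (-x), a dark window in the lid. Hollow: lid 30 mm thick, chamber floor 35 mm above the bench. Origin: centre of its underside on the bench; z up.
- port_rim (a point): Centre of the mouth of the thermometer port, at its upper rim, 137 mm above the bench; z up along the bore. The port is a fixed upright aluminium sleeve, 36 mm outside and 24 mm inside diameter, 12 mm proud of the lid; the bore is 42 mm long and opens into the empty chamber. It is at x -45, y +60 mm in the incubator's frame and holds the stopper at the start.
- stopper: Orange silicone stopper, 35 g, loose in the port (lifts straight out). Origin: centre of its flange's underside, which rests on the port's rim; z up. Flange 34 mm diameter, 5 thick; above it a round grip knob, 25 mm diameter, from 5 to 34 mm above the origin; below it a tapered shank (20 mm diameter, 17 at the foot) down to 24 mm below the origin. It may stand or lie in the dish.
- stopper_knob (a point): Point on the stopper's axis inside the knob, 20 mm above the underside of the flange.
- stopper_foot (a point): Foot of the stopper's shank, on its axis, 24 mm below the underside of the flange.
- dish: Loose round white ceramic dish, 124 mm across the top, 18 mm high, inner floor 4 mm above the bench and about 108 mm wide, 300 g. Origin: centre of its underside on the bench. It stands on the robot's left or right.
- stand: Fixed thermometer stand: dark steel base 100 by 100 by 10 mm carrying an upright white tube, 38 mm outside and 20 mm inside diameter, whose rim is 130 mm above the bench. Origin: centre of its underside on the bench, on the tube's axis. It stands on the side the dish does not.
- thermometer: Stick thermometer, 90 g: dark blue rectangular handle, 26 mm thick (its x), 34 wide (y), 64 tall, display on top; below it a bright metal stem, 6 mm diameter, 110 mm long. Origin: centre of the handle's underside, where the stem leaves it; z up. At the start it hangs upright in the stand, handle resting on the tube's rim, stem loose inside. Grip the handle across its 26 mm.
- stem_ring (a point): Middle of the red ring painted round the stem (4 mm tall), on the stem's axis, 40 mm below the handle's underside and 70 mm above the tip.
- stem_tip (a point): Lower end of the stem, on its axis, 110 mm below the handle's underside.
- tube_rack: Bystander: red rack of small tubes, 85 by 125 by 54 mm, loose. Origin under its centre.
- tip_box: Bystander: blue box of yellow pipette tips, 85 by 125 by 65 mm, loose. Origin under its centre.
- pipette: Bystander: dark hand pipette with a white nose lying on the bench, 235 mm long along its x (from -125 to +112 mm), 24 mm high, loose.
- marker: Bystander: marker pen lying on the bench, 120 mm long along its x, 14 mm high, loose.
- calculator: Bystander: grey pocket calculator, 130 (x) by 75 by 14 mm, loose.

How it is judged:
On the way, in this order (a step that is already met when the one before it is completed fails the run):
1. the stopper has been lifted clear of the port in the gripper (z of stopper_foot in the frame of port_rim above 0.005 m and contact force between the fingers and stopper above 0.3 N), for 0.1 s.
2. the stopper lies or stands in the dish, let go and at rest (horizontal distance between stopper_knob and dish below 0.06 m and height (world z) of each of stopper_knob, stopper_foot below 0.06 m and contact force between stopper and dish above 0.05 N and contact force between the fingers and stopper below 0.05 N and linear speed of stopper below 0.03 m/s), for 0.2 s.
3. the thermometer has been lifted clear of its stand in the gripper (z of stem_tip in the frame of stand above 0.132 m and contact force between the fingers and thermometer above 0.3 N), for 0.1 s.
At the end, for the whole second after the job is handed in: The gripper still holds the thermometer, still (under 10 mm/s) and upright (within 0.07 rad), its stem down the port without touching it: the red ring within 7 mm of the rim's height and within 5 mm of the port's axis, the tip within 7 mm of that axis. The stopper rests in the dish, let go (all of step 2 and horizontal distance between stem_ring and port_rim below 0.005 m and horizontal distance between stem_tip and port_rim below 0.007 m and angle between thermometer's own z axis and vertical below 0.07 rad and z of stem_ring in the frame of port_rim between -0.007 and 0.007 m and contact force between thermometer and incubator below 0.05 N and contact force between the fingers and thermometer above 0.3 N and linear speed of thermometer below 0.01 m/s and angular speed of thermometer below 0.1 rad/s); the arm keeps its last pose, push and grip.
It fails at once if the thermometer touches the port or any other part of the incubator (contact force between thermometer and incubator above 0.15 N).
It fails at once if the dish is pushed more than 20 mm (distance of dish from where it was at the start of the episode above 0.02 m).
It fails at once if another thing on the bench is moved by more than 15 mm (distance of any of tube_rack, tip_box, pipette, marker, calculator from where it was at the start of the episode above 0.015 m).
It also fails if it takes over 64 s, if anything falls off the work surface, if the arm or the gripper's body presses on something with over 40 N, if the wrist force passes 120 N, or if a joint passes its speed limit or range.

## Working session

There is one attempt and no reset: what is moved stays moved. The work goes in short steps, Python scripts to look and compute and a tool call to move; the robot and the scene stay as the last step left them, time stands still between calls to the robot, and variables do not carry over. Pictures are saved under pics/ and viewed, at most 10 in all, crops included, and the job is handed in when it is done.

Besides the shell and the picture viewer there is one more tool, called after "Call:" as name(argument=value, ...) on one line, values as JSON. apply_moves: Moves the arm, as the interface text tells. Its arguments: {"type":"object","properties":{"claw":{"type":"array"},"slide":{"type":"array"},"delta_rot":{"type":"array"},"grip_force":{"type":"number"}},"required":["claw","slide","delta_rot"]}

```bash
mkdir -p pics; cat > h.py <<'E'
import numpy as np, cv2, pickle
from bench import read_state, get_image, tcp_to_grasp
def grab(n,save):
    d=get_image(n); pickle.dump(d,open(f'{save}.pkl','wb')); cv2.imwrite(f'pics/{save}.png',d['pixels'][:,:,::-1]); return d
def load(s): return pickle.load(open(f'{s}.pkl','rb'))
def ray(d,u,v):
    f=240/np.tan(np.radians(d['fov_y'])/2); K=np.array([[f,0,d['cx']],[0,f,d['cy']],[0,0,1.]])
    p=cv2.undistortPoints(np.array([[[u,v]]],float),K,np.array([d['k1'],0,0,0.]))[0,0]
    return np.array([p[0],p[1],1.])
def onz(d,u,v,z):  # intersect ray with world plane z
    T=d['world_from_camera']; r=T[:3,:3]@ray(d,u,v); return T[:3,3]+r*(z-T[2,3])/r[2]
def pt(d,u,v):
    T=d['world_from_camera']; z=np.median(d['range_z'][v-1:v+2,u-1:u+2]); return T[:3,:3]@(ray(d,u,v)*z)+T[:3,3]
def cloud(d):
    f=240/np.tan(np.radians(d['fov_y'])/2); K=np.array([[f,0,d['cx']],[0,f,d['cy']],[0,0,1.]])
    v,u=np.mgrid[:480,:640]; q=np.stack([u,v],-1).reshape(-1,1,2).astype(float)
    p=cv2.undistortPoints(q,K,np.array([d['k1'],0,0,0.])).reshape(480,640,2)
    P=np.dstack([p,np.ones((480,640))])*d['range_z'][...,None]
    T=d['world_from_camera']; return P@T[:3,:3].T+T[:3,3]
E
python3 - <<'E'
from h import *
np.set_printoptions(precision=4,suppress=True)
for n in('top','scene'):
    d=grab(n,n+'0'); print(n,d['fov_y'],d['k1'],d['world_from_camera'])
s=read_state(); print(s,tcp_to_grasp)
E
```

```text
top 47.324199515144684 -0.03758716525975215 [[-0.0206 -0.9869  0.1598  0.324 ]
 [-0.9998  0.0193 -0.0098  0.0063]
 [ 0.0066 -0.16   -0.9871  1.3556]
 [ 0.      0.      0.      1.    ]]
scene 56.15592362994975 -0.038161561552934306 [[-0.3315  0.7761 -0.5365  1.0434]
 [ 0.9434  0.2663 -0.1976  0.1986]
 [-0.0105 -0.5717 -0.8204  0.9149]
 [ 0.      0.      0.      1.    ]]
{'time': 0.1, 'joint_positions': array([ 1.2288,  0.5371, -0.0044,  1.5387,  0.0026,  1.0673, -0.0712]), 'qvel': array([-0.0015, -0.0005, -0.0008, -0.0028,  0.0005, -0.0005,  0.0003]), 'joint_efforts': array([  0.0028, -57.2088,   0.9943, -25.2235,  -0.0561,   0.0135,
         0.    ]), 'eef_pos': array([ 0.1768, -0.6249,  0.238 ]), 'orientation': array([ 0.9905,  0.1375, -0.0002, -0.0007]), 'ft_force': array([-0.324 ,  0.3954, -0.2339]), 'ft_torque': array([-0.0004,  0.0149, -0.0213]), 'finger_force': 0.0, 'opening': 0.08795996057018994} -0.0187
```

View pics/top0.png

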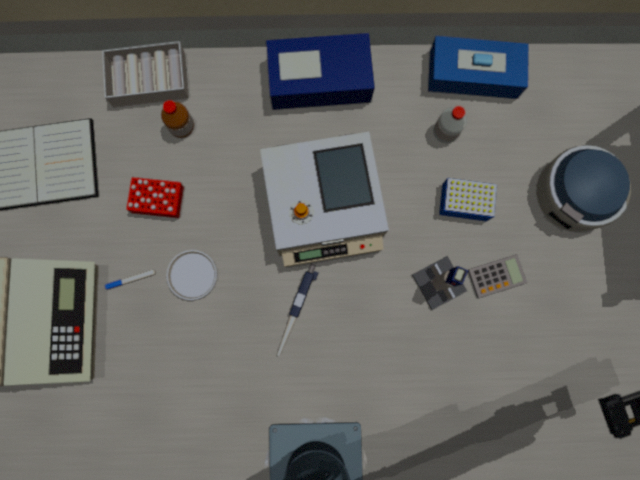

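View pics/scene0.png

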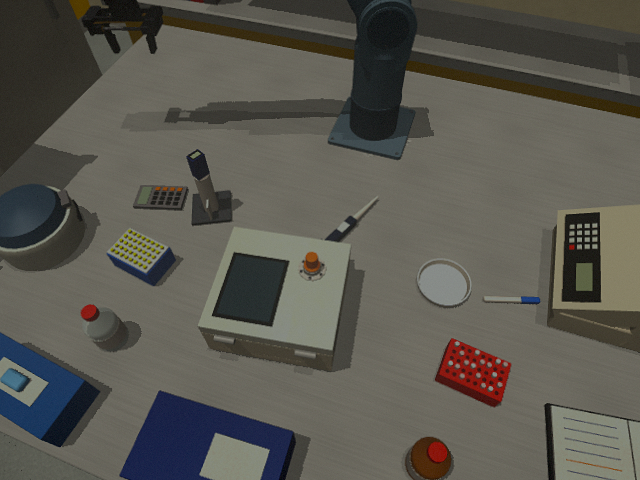

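The top view shows the stopper at (301,210), dish at (192,275), thermometer handle top at (457,276) on the stand at (440,283). In the scene view they are at (312,262), (443,282) and (199,160). Next I'll locate these three from the depth cloud.

```bash
python3 - <<'E'
from h import *
np.set_printoptions(precision=4,suppress=True)
for n in('top0','scene0'):
    d=load(n); P=cloud(d); px=d['pixels']; hsv=cv2.cvtColor(px,cv2.COLOR_RGB2HSV); x,y,z=P[...,0],P[...,1],P[...,2]
    print(n,'bench z',np.median(z[(abs(x-.4)<.05)&(abs(y)<.05)]))
    org=(hsv[...,0]<16)&(hsv[...,1]>150)&(z>.13)&(z<.2)&(abs(y)<.2); 
    top=org&(z>.165)
    for nm,m in(('stopper top',top),('stopper all',org)):
        q=P[m]; print(nm,len(q),q.mean(0),q.min(0),q.max(0),(q.min(0)+q.max(0))/2)
    a=P[(z>.165)&(z<.25)&(x>.35)&(x<.75)&(y<-.2)&(y>-.5)]; t=a[a[:,2]>.183]
    for nm,q in (('handle',a),('handle top',t)):
        if len(q): print(nm,len(q),q.mean(0),q.min(0),q.max(0),cv2.minAreaRect((q[:,:2]*1000).astype(np.float32)))
    dm=(z>.011)&(z<.03)&(x>.4)&(x<.65)&(y>.15)&(y<.42)&(hsv[...,1]<40)
    q=P[dm]; print('dish rim',len(q),cv2.minEnclosingCircle((q[:,:2]*1000).astype(np.float32)))
    lid=(abs(z-.125)<.006)&(abs(y)<.25)&(x>.4)&(x<.9); q=P[lid]; print('lid',cv2.minAreaRect((q[:,:2]*1000).astype(np.float32)),np.median(q[:,2]))
d=load('top0')
for u,v,z in((440,257,.01),(467,287,.01),(430,307,.01),(413,281,.01)): print(onz(d,u,v,z))
d=load('top0');e=load('scene0')
A=cv2.resize(d['pixels'][240:320,400:480],(400,400),interpolation=2);B=cv2.resize(e['pixels'][140:240,160:260],(400,400),interpolation=2)
cv2.imwrite('pics/c.png',np.hstack([A,B])[:,:,::-1])
E
```

```text
top0 bench z 0.0015011474997621566
stopper top 9 [0.5902 0.0287 0.1685] [0.582  0.0192 0.1653] [0.6055 0.0346 0.1723] [0.5937 0.0269 0.1688]
stopper all 46 [0.5862 0.0278 0.1517] [0.5788 0.0126 0.1363] [0.6055 0.0376 0.1723] [0.5921 0.0251 0.1543]
handle 250 [ 0.435  -0.3128  0.1908] [ 0.4159 -0.3328  0.1653] [ 0.4561 -0.2971  0.2013] ((435.6731262207031, -315.2313232421875), (26.835540771484375, 35.08198928833008), 65.96554565429688)
handle top 209 [ 0.4357 -0.3142  0.194 ] [ 0.4159 -0.3328  0.1839] [ 0.4561 -0.2979  0.2013] ((435.9742431640625, -315.2261657714844), (26.81321907043457, 34.5909423828125), 65.33507537841797)
dish rim 419 ((503.47821044921875, 336.9403991699219), 115.41714477539062)
lid ((646.7779541015625, -30.369354248046875), (246.44776916503906, 260.53253173828125), 8.582905769348145) 0.1256950782903874
scene0 bench z 0.00011927195045774441
stopper top 103 [0.598  0.0233 0.1698] [0.5856 0.0125 0.1652] [0.6094 0.0347 0.1739] [0.5975 0.0236 0.1695]
stopper all 203 [0.6012 0.0241 0.1579] [0.5852 0.0077 0.1387] [0.6135 0.0389 0.1739] [0.5994 0.0233 0.1563]
handle 273 [ 0.4433 -0.3106  0.1855] [ 0.4197 -0.3326  0.165 ] [ 0.459  -0.2959  0.1977] ((439.6477355957031, -314.0437927246094), (28.363725662231445, 35.1589241027832), 64.75643157958984)
handle top 171 [ 0.4419 -0.3124  0.1921] [ 0.4197 -0.3326  0.1835] [ 0.4582 -0.2962  0.1977] ((439.40350341796875, -313.92864990234375), (28.363725662231445, 34.618900299072266), 64.75643157958984)
dish rim 334 ((472.41412353515625, 326.39971923828125), 92.11125946044922)
lid ((649.682861328125, -29.7454833984375), (241.43338012695312, 262.1304016113281), 8.521844863891602) 0.12486347366856276
[ 0.499  -0.3202  0.01  ]
[ 0.423 -0.383  0.01 ]
[ 0.376  -0.2886  0.01  ]
[ 0.4407 -0.2498  0.01  ]
```

View pics/c.png

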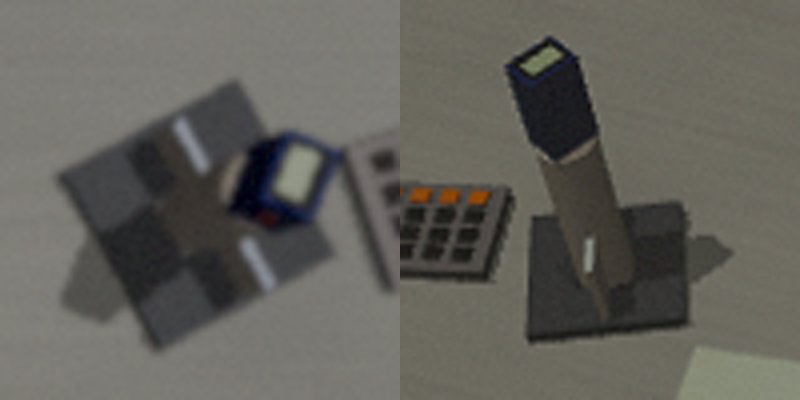

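The crop shows the handle's 26 mm side running about (0.42, 0.91) in world xy, so that is the closing direction for the grasp. The stopper is at about (0.596, 0.024), which agrees with the position worked out from the lid. First I rise, square the yaw and move towards the stopper.

Call:
apply_moves(claw=[1, 1, 1, 1, 1, 1, 1, 1, 1, 1, 1, 1], slide=[[0, 0, -1], [0, 0, -1], [0, 0, -1], [0.6, -1, 0], [0.6, -1, 0], [0.6, -1, 0], [0.6, -1, 0], [0.6, -1, 0], [0.6, -1, 0], [0.6, -1, 0], [0.6, -1, 0], [0.6, -1, 0]], delta_rot=[[0, 0, 0.092], [0, 0, 0.092], [0, 0, 0.092], [0, 0, 0], [0, 0, 0], [0, 0, 0], [0, 0, 0], [0, 0, 0], [0, 0, 0], [0, 0, 0], [0, 0, 0], [0, 0, 0]])

```text
time: 1.6
eef_pos: [0.3393, -0.3543, 0.3285]
orientation: [1.0, -0.0, -0.0, -0.0]
ft_force: [0.8, -0.6, -0.6]
opening: 0.0877
finger_force: 0.0
```

```bash
python3 - <<'E'
from h import *
from scipy.spatial.transform import Rotation as R
np.set_printoptions(precision=4,suppress=True)
s=read_state();print(s['time'],s['eef_pos'],R.from_quat(s['orientation']).as_matrix(),s['joint_positions'])
for n,L in (('top0',(40,150)),('scene0',(0,0))):
    d=load(n)
    px=d['pixels'][245:305,160:225] if n=='top0' else d['pixels'][250:315,405:485]
    o=(160,245) if n=='top0' else (405,250)
    g=cv2.cvtColor(px,cv2.COLOR_RGB2GRAY); hsv=cv2.cvtColor(px,cv2.COLOR_RGB2HSV)
    m=(g>np.median(px[:4])+12).astype(np.uint8); c=max(cv2.findContours(m,0,2)[0],key=cv2.contourArea)
    e=cv2.fitEllipse(cv2.convexHull(c)); print(n,e,onz(d,e[0][0]+o[0],e[0][1]+o[1],.016))
E
```

```text
1.6 [ 0.3393 -0.3543  0.3285] [[ 1.     -0.0002 -0.0004]
 [-0.0002 -1.      0.0003]
 [-0.0004 -0.0003 -1.    ]] [ 0.7995  0.1726 -0.0959  1.8355  0.0182  1.1349 -0.8737]
top0 ((32.32014846801758, 30.19437026977539), (42.97379684448242, 43.29193878173828), 80.44192504882812) [0.4652 0.2928 0.016 ]
scene0 ((38.962066650390625, 31.05109214782715), (44.802433013916016, 55.397987365722656), 112.46155548095703) [0.4684 0.2968 0.016 ]
```

Call:
apply_moves(claw=[1, 1, 1, 1, 1, 1, 1, 1, 1, 1, 1, 1], slide=[[0.7, -1, 0], [0.7, -1, 0], [0.7, -1, 0], [0.7, -1, 0], [0.7, -1, 0], [0.7, -1, 0], [0.7, -1, 0], [0.7, -1, 0], [0.7, -1, 0], [0.7, -1, 0], [0.7, -1, 0], [0.2, -0.5, 0]], delta_rot=[[0, 0, 0], [0, 0, 0], [0, 0, 0], [0, 0, 0], [0, 0, 0], [0, 0, 0], [0, 0, 0], [0, 0, 0], [0, 0, 0], [0, 0, 0], [0, 0, 0], [0, 0, 0]])

```text
time: 3.1
eef_pos: [0.5764, -0.0086, 0.3282]
orientation: [1.0, 0.001, -0.0, -0.0]
ft_force: [-0.5, 0.7, 0.2]
opening: 0.0881
finger_force: 0.0
```

Call:
apply_moves(claw=[1, 1], slide=[[0.3, -0.7, 0.5], [0, 0, 0]], delta_rot=[[0, 0, 0], [0, 0, 0]])

```text
time: 3.35
eef_pos: [0.5841, 0.0114, 0.3125]
orientation: [1.0, 0.001, -0.001, -0.0]
ft_force: [-0.6, 0.0, 0.4]
opening: 0.0883
finger_force: 0.0
```

```bash
python3 - <<'E'
from h import *
np.set_printoptions(precision=4,suppress=True)
d=grab('wrist','w1'); print(d['world_from_camera'],d['fov_y'],read_state()['eef_pos'])
P=cloud(d);z=P[...,2];hsv=cv2.cvtColor(d['pixels'],cv2.COLOR_RGB2HSV)
org=(hsv[...,0]<16)&(hsv[...,1]>150)&(z>.13)&(z<.18)
for m in (org&(z>.167),org&(z<.146)):
    q=P[m];print(len(q),q.mean(0),cv2.minEnclosingCircle((q[:,:2]*1000).astype(np.float32)))
E
```

```text
[[ 0.0027 -0.96   -0.2798  0.6566]
 [-1.     -0.0024 -0.0013  0.0114]
 [ 0.0006  0.2798 -0.96    0.4588]
 [ 0.      0.      0.      1.    ]] 63.40205066283054 [0.5843 0.0099 0.3133]
809 [0.5978 0.0218 0.1712] ((597.313232421875, 21.84549903869629), 12.264025688171387)
388 [0.6038 0.0196 0.1422] ((594.343017578125, 21.054563522338867), 19.46120834350586)
```

View pics/w1.png

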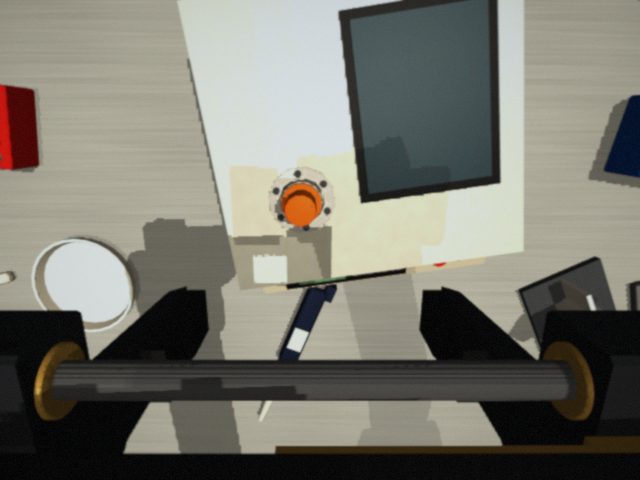

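The wrist view shows the stopper upright at (301,203), which puts it at world (0.597, 0.022). The dish is at (83,285). I'll lower onto the knob and grip it.

Call:
apply_moves(claw=[1, 1, 1, 1, 1, 1, 1, 1, 1, 0, 0, 0], slide=[[0.43, -0.4, 0], [0, 0, 0.9], [0, 0, 0.9], [0, 0, 0.9], [0, 0, 0.9], [0, 0, 0.9], [0, 0, 0.7], [0, 0, 0.25], [0, 0, 0], [0, 0, 0], [0, 0, 0], [0, 0, 0]], delta_rot=[[0, 0, 0], [0, 0, 0], [0, 0, 0], [0, 0, 0], [0, 0, 0], [0, 0, 0], [0, 0, 0], [0, 0, 0], [0, 0, 0], [0, 0, 0], [0, 0, 0], [0, 0, 0]], grip_force=15)

```text
time: 4.9
eef_pos: [0.5983, 0.0225, 0.1507]
orientation: [1.0, -0.0, 0.0, 0.0]
ft_force: [0.0, 0.5, -0.6]
opening: 0.0603
finger_force: 0.0
```

Call:
apply_moves(claw=[0, 0, 0, 0], slide=[[0, 0, 0], [0, 0, 0], [0, 0, 0], [0, 0, 0]], delta_rot=[[0, 0, 0], [0, 0, 0], [0, 0, 0], [0, 0, 0]])

```text
time: 5.4
eef_pos: [0.598, 0.0225, 0.1502]
orientation: [1.0, -0.0, -0.0, 0.0]
ft_force: [-0.0, -0.1, 0.6]
opening: 0.0246
finger_force: 15.0
```

Call:
apply_moves(claw=[0, 0, 0, 0, 0, 0, 0, 0, 0, 0, 0, 0], slide=[[0, 0, -0.5], [0, 0, -1], [0, 0, -1], [-0.5, -1, -0.5], [-0.5, -1, 0], [-0.5, -1, 0], [-0.5, -1, 0], [-0.5, -1, 0], [-0.5, -1, 0], [-0.5, -1, 0], [-0.5, -1, 0], [-0.4, -1, 0]], delta_rot=[[0, 0, 0], [0, 0, 0], [0, 0, 0], [0, 0, 0], [0, 0, 0], [0, 0, 0], [0, 0, 0], [0, 0, 0], [0, 0, 0], [0, 0, 0], [0, 0, 0], [0, 0, 0]])

```text
time: 6.9
eef_pos: [0.4656, 0.2936, 0.2414]
orientation: [1.0, 0.0, 0.001, -0.0]
ft_force: [0.2, 0.4, 0.7]
opening: 0.0244
finger_force: 15.0
```

Call:
apply_moves(claw=[0, 0], slide=[[0, 0, 1], [0, 0, 0]], delta_rot=[[0, 0, 0], [0, 0, 0]])

```text
time: 7.15
eef_pos: [0.465, 0.2919, 0.2095]
orientation: [1.0, 0.0, -0.001, 0.001]
ft_force: [-0.1, -0.8, 0.3]
opening: 0.0241
finger_force: 15.0
```

```bash
python3 - <<'E'
from h import *
np.set_printoptions(precision=4,suppress=True)
s=read_state();print(s['eef_pos'],s['opening'],s['finger_force'])
d=grab('wrist','w2');P=cloud(d);z=P[...,2];hsv=cv2.cvtColor(d['pixels'],cv2.COLOR_RGB2HSV)
m=(z>.013)&(z<.025)&(hsv[...,1]<60)&(np.hypot(P[...,0]-.466,P[...,1]-.295)<.08)
q=P[m];print(len(q),cv2.minEnclosingCircle((q[:,:2]*1000).astype(np.float32)),q.min(0),q.max(0))
E
```

```text
[0.465  0.2919 0.2095] 0.02407115346878993 15.000000363215804
2370 ((469.5295104980469, 295.3724060058594), 61.672523498535156) [0.4105 0.2341 0.013 ] [0.5306 0.3563 0.0212]
```

Call:
apply_moves(claw=[0, 0, 0, 0, 0, 0, 0, 0, 0], slide=[[0.1, -0.1, 0.9], [0, 0, 0.9], [0, 0, 0.9], [0, 0, 0.9], [0, 0, 0.9], [0, 0, 0.6], [0, 0, 0.3], [0, 0, 0.1], [0, 0, 0]], delta_rot=[[0, 0, 0], [0, 0, 0], [0, 0, 0], [0, 0, 0], [0, 0, 0], [0, 0, 0], [0, 0, 0], [0, 0, 0], [0, 0, 0]])

```text
time: 8.32
eef_pos: [0.4695, 0.2958, 0.0458]
orientation: [1.0, -0.0, 0.0, -0.0]
ft_force: [0.2, -0.0, -0.2]
opening: 0.0244
finger_force: 15.0
```

Call:
apply_moves(claw=[0.6, 0.6, 0.6, 0.6, 0.6, 0.6, 0.6, 0.6, 0.6, 0.6, 1, 1], slide=[[0, 0, 0], [0, 0, 0], [0, 0, 0], [0, 0, 0], [0, 0, -0.3], [0, 0, -0.6], [0, 0, -1], [0, 0, -1], [0, 0, -1], [0, 0, -1], [0, 0, -1], [0, 0, -1]], delta_rot=[[0, 0, 0], [0, 0, 0], [0, 0, 0], [0, 0, 0], [0, 0, 0], [0, 0, 0], [0, 0, 0], [0, 0, 0], [0, 0, 0], [0, 0, 0], [0, 0, 0], [0, 0, 0]])

```text
time: 9.82
eef_pos: [0.4689, 0.2956, 0.2546]
orientation: [1.0, 0.0, 0.001, -0.0]
ft_force: [1.0, 0.7, -0.7]
opening: 0.0711
finger_force: 0.0
```

```bash
python3 - <<'E'
from h import *
np.set_printoptions(precision=4,suppress=True)
d=grab('wrist','w3');P=cloud(d);z=P[...,2];hsv=cv2.cvtColor(d['pixels'],cv2.COLOR_RGB2HSV)
q=P[(hsv[...,0]<16)&(hsv[...,1]>150)&(z>.005)&(z<.1)&(np.hypot(P[...,0]-.47,P[...,1]-.295)<.08)]
print(len(q),q.mean(0),q.min(0),q.max(0))
d=grab('scene','s2');P=cloud(d);z=P[...,2];hsv=cv2.cvtColor(d['pixels'],cv2.COLOR_RGB2HSV)
# port sleeve: aluminium above lid
m=(z>.132)&(z<.145)&(np.hypot(P[...,0]-.597,P[...,1]-.022)<.03);q=P[m];print('port',len(q),cv2.minEnclosingCircle((q[:,:2]*1000).astype(np.float32)),q.mean(0))
d=grab('top','t2')
E
```

```text
939 [0.4719 0.2954 0.0529] [0.443  0.2794 0.0052] [0.4844 0.3113 0.0646]
port 135 ((596.6043090820312, 23.52529525756836), 18.6969051361084) [0.5974 0.0241 0.1356]
```

View pics/s2.png

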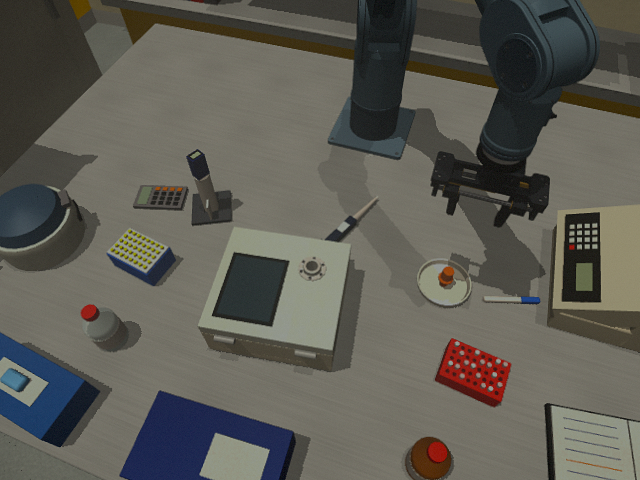

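The stopper stands upright in the dish at (447,277), and the port is open at (312,267). I'll pass over the port for a close measurement on the way to the thermometer.

Call:
apply_moves(claw=[1, 1, 1, 1, 1, 1, 1, 1, 1, 1, 1, 1], slide=[[0, 0, -1], [0.4, 1, -1], [0.4, 1, 0], [0.4, 1, 0], [0.4, 1, 0], [0.4, 1, 0], [0.4, 1, 0], [0.4, 1, 0], [0.4, 1, 0], [0.4, 1, 0], [0, 0.5, 0], [0, 0, 0]], delta_rot=[[0, 0, 0], [0, 0, 0], [0, 0, 0], [0, 0, 0], [0, 0, 0], [0, 0, 0], [0, 0, 0], [0, 0, 0], [0, 0, 0], [0, 0, 0], [0, 0, 0], [0, 0, 0]])

```text
time: 11.48
eef_pos: [0.5763, 0.0099, 0.3117]
orientation: [1.0, -0.001, -0.001, 0.0]
ft_force: [-0.1, 0.2, -0.1]
opening: 0.0884
finger_force: 0.0
```

```bash
python3 - <<'E'
from h import *
np.set_printoptions(precision=4,suppress=True)
print(read_state()['eef_pos'])
d=grab('wrist','w4');P=cloud(d);z=P[...,2]
m=(z>.1325)&(z<.142)&(np.hypot(P[...,0]-.597,P[...,1]-.022)<.03);q=P[m]
print('port',len(q),cv2.minEnclosingCircle((q[:,:2]*1000).astype(np.float32)),q.mean(0),q.min(0),q.max(0))
T=np.linalg.inv(d['world_from_camera']);f=240/np.tan(np.radians(d['fov_y'])/2);K=np.array([[f,0,d['cx']],[0,f,d['cy']],[0,0,1]])
c=cv2.projectPoints(np.array([[.597,.0225,.137]]),cv2.Rodrigues(T[:3,:3])[0],T[:3,3],K,np.array([d['k1'],0,0,0]))[0][0,0];print(c)
u,v=c.astype(int)-25;print(u,v)
cv2.imwrite('pics/w4c.png',cv2.resize(d['pixels'][v:v+50,u:u+50],(500,500),interpolation=cv2.INTER_CUBIC)[:,:,::-1])
E
```

```text
[0.5763 0.0099 0.3117]
port 818 ((597.1383056640625, 21.73040008544922), 17.934911727905273) [0.5976 0.0218 0.137 ] [0.5794 0.0041 0.1326] [0.6148 0.0392 0.1395]
[297.8812 193.6446]
272 168
```

View pics/w4c.png

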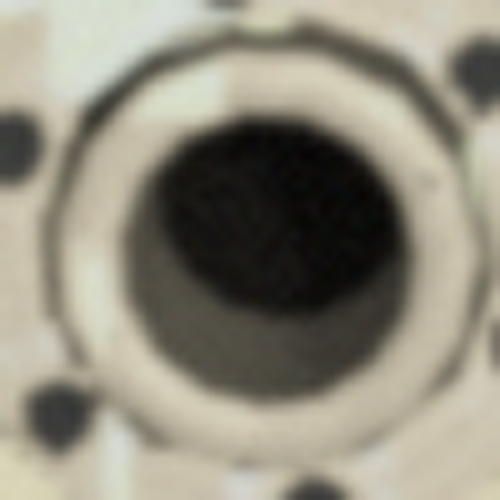

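The crop shows the bore centred at crop pixel (267,257), so the port is at (0.597, 0.0217). Now I go to the thermometer.

Call:
apply_moves(claw=[1, 1, 1, 1, 1, 1, 1, 1, 1, 1, 1, 1], slide=[[-0.4, 1, 0], [-0.4, 1, 0], [-0.4, 1, 0], [-0.4, 1, 0], [-0.4, 1, 0], [-0.4, 1, 0], [-0.4, 1, 0], [-0.4, 1, 0], [-0.4, 1, 0], [-0.5, 1, 0], [-0.5, 0.8, 0], [0, 0, 0]], delta_rot=[[0, 0, 0], [0, 0, 0], [0, 0, 0], [0, 0, 0], [0, 0, 0], [0, 0, 0], [0, 0, 0], [0, 0, 0], [0, 0, 0], [0, 0, 0.15], [0, 0, 0.15], [0, 0, 0.14]])

```text
time: 13.02
eef_pos: [0.4345, -0.3113, 0.3122]
orientation: [0.975, -0.221, -0.0, 0.0]
ft_force: [-0.5, -0.5, -0.3]
opening: 0.0879
finger_force: 0.0
```

Call:
apply_moves(claw=[1], slide=[[0, 0, 0]], delta_rot=[[0, 0, 0]])

```text
time: 13.15
eef_pos: [0.4362, -0.3094, 0.3123]
orientation: [0.976, -0.217, 0.0, -0.0]
ft_force: [0.8, 0.2, 0.2]
opening: 0.0885
finger_force: 0.0
```

```bash
python3 - <<'E'
from h import *
from scipy.spatial.transform import Rotation as R
np.set_printoptions(precision=4,suppress=True)
s=read_state();M=R.from_quat(s['orientation']).as_matrix();print(s['eef_pos'],np.degrees(np.arctan2(M[1,0],M[0,0])),s['joint_positions'])
d=grab('wrist','w5');P=cloud(d);z=P[...,2]
q=P[(z>.187)&(z<.2)&(np.hypot(P[...,0]-.437,P[...,1]+.315)<.04)]
r=cv2.minAreaRect((q[:,:2]*1000).astype(np.float32));print(len(q),r,np.median(q[:,2]))
c=np.array([*r[0],195])/1000;print('delta tool/30mm',M.T@(c-s['eef_pos'])/.03)
E
```

```text
[ 0.4362 -0.3094  0.3123] -25.024498285313996 [ 0.6217  0.2683 -0.1078  1.754   0.0309  1.121  -1.5032]
1740 ((438.6971435546875, -316.2782897949219), (25.550851821899414, 33.68269729614258), 64.75279998779297) 0.19504000188139387
delta tool/30mm [0.1732 0.1766 3.909 ]
```

View pics/w5.png

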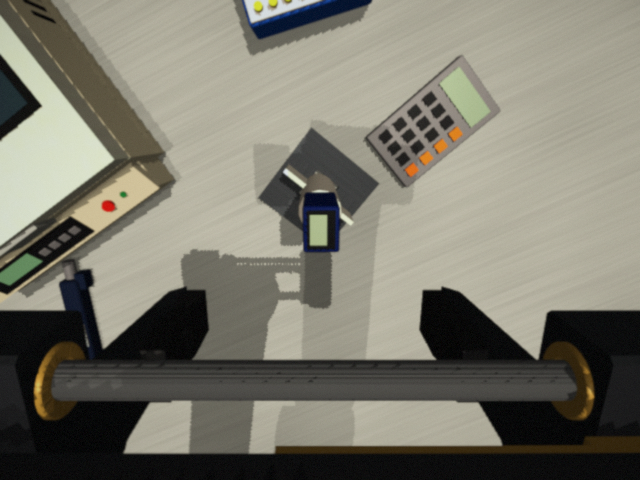

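The handle is square to the gripper at (321,222). I'll correct by 5 mm in each axis, lower to mid-handle and grip.

Call:
apply_moves(claw=[1, 1, 1, 1, 1, 1, 1, 1, 1, 1], slide=[[0.17, 0.18, 0], [0, 0, 0], [0, 0, 0.9], [0, 0, 0.9], [0, 0, 0.9], [0, 0, 0.9], [0, 0, 0.9], [0, 0, 0.8], [0, 0, 0.3], [0, 0, 0]], delta_rot=[[0, 0, 0], [0, 0, 0], [0, 0, 0], [0, 0, 0], [0, 0, 0], [0, 0, 0], [0, 0, 0], [0, 0, 0], [0, 0, 0], [0, 0, 0]], grip_force=30)

```text
time: 14.45
eef_pos: [0.4379, -0.3179, 0.1441]
orientation: [0.976, -0.218, -0.0, -0.0]
ft_force: [-0.4, -0.6, -0.1]
opening: 0.0881
finger_force: 0.0
```

Call:
apply_moves(claw=[0, 0, 0, 0, 0, 0, 0, 0], slide=[[0, 0, 0], [0, 0, 0], [0, 0, 0], [0, 0, 0], [0, 0, 0], [0, 0, 0], [0, 0, 0], [0, 0, 0]], delta_rot=[[0, 0, 0], [0, 0, 0], [0, 0, 0], [0, 0, 0], [0, 0, 0], [0, 0, 0], [0, 0, 0], [0, 0, 0]])

```text
time: 15.45
eef_pos: [0.4379, -0.3179, 0.1442]
orientation: [0.976, -0.218, -0.0, -0.0]
ft_force: [0.1, 0.6, 0.3]
opening: 0.0256
finger_force: 30.0
```

Call:
apply_moves(claw=[0, 0, 0, 0, 0, 0, 0, 0], slide=[[0, 0, -0.4], [0, 0, -0.8], [0, 0, -0.8], [0, 0, -0.8], [0, 0, -0.8], [0, 0, -0.8], [0, 0, -0.6], [0, 0, 0]], delta_rot=[[0, 0, 0], [0, 0, 0], [0, 0, 0], [0, 0, 0], [0, 0, 0], [0, 0, 0], [0, 0, 0], [0, 0, 0]])

```text
time: 16.45
eef_pos: [0.4385, -0.3185, 0.296]
orientation: [0.976, -0.218, 0.002, 0.001]
ft_force: [0.1, -0.9, -1.1]
opening: 0.0256
finger_force: 30.0
```

Call:
apply_moves(claw=[0, 0, 0, 0, 0, 0, 0, 0, 0, 0, 0, 0], slide=[[0, -0.5, 0], [0, -1, 0], [0, -1, 0], [0, -1, 0], [0, -1, 0], [0, -1, 0], [0, -1, 0], [0, -1, 0], [0, -1, 0], [0, -1, 0], [0, -0.7, 0], [0, -0.3, 0]], delta_rot=[[0, 0, 0], [0, 0, 0], [0, 0, 0], [0, 0, 0], [0, 0, 0], [0, 0, 0], [0, 0, 0], [0, 0, 0], [0, 0, 0], [0, 0, 0], [0, 0, 0], [0, 0, 0]])

```text
time: 17.95
eef_pos: [0.5717, -0.0305, 0.2932]
orientation: [0.976, -0.217, -0.001, -0.0]
ft_force: [-1.2, -0.2, -0.4]
opening: 0.0259
finger_force: 30.0
```

Call:
apply_moves(claw=[0, 0], slide=[[0, 0, 0], [0, 0, 0]], delta_rot=[[0, 0, 0], [0, 0, 0]])

```text
time: 18.2
eef_pos: [0.5716, -0.0341, 0.2939]
orientation: [0.976, -0.219, -0.0, 0.0]
ft_force: [0.7, -1.2, -1.6]
opening: 0.0257
finger_force: 30.0
```

```bash
python3 - <<'E'
from h import *
np.set_printoptions(precision=4,suppress=True)
s=read_state();print(s['time'],s['eef_pos'],s['opening'])
w=grab('wrist','w6');e=grab('scene','s6')
T=np.linalg.inv(e['world_from_camera']);f=240/np.tan(np.radians(e['fov_y'])/2);K=np.array([[f,0,e['cx']],[0,f,e['cy']],[0,0,1]])
def proj(d,p):
    T=np.linalg.inv(d['world_from_camera']);f=240/np.tan(np.radians(d['fov_y'])/2);K=np.array([[f,0,d['cx']],[0,f,d['cy']],[0,0,1]])
    return cv2.projectPoints(np.array([p],float),cv2.Rodrigues(T[:3,:3])[0],T[:3,3],K,np.array([d['k1'],0,0,0]))[0][0,0]
p=s['eef_pos']
for d in(w,e): print([proj(d,p+[0,0,h]) for h in(-.014,-.054,-.124)])
c=proj(e,[.597,.0217,.137]).astype(int);x0,y0=c[0]-40,c[1]-75;print(c,x0,y0)
A=cv2.resize(e['pixels'][y0:y0+120,x0:x0+80],(400,600),interpolation=2)
B=cv2.resize(w['pixels'][60:360,220:420],(400,600),interpolation=2)
cv2.imwrite('pics/c6.png',np.hstack([A,B])[:,:,::-1])
E
```

```text
18.2 [ 0.5716 -0.0341  0.2939] 0.025660502558823472
[array([313.5247, 296.9797]), array([313.4592, 266.7137]), array([313.3879, 233.743 ])]
[array([285.175 , 204.3868]), array([286.5818, 217.8147]), array([288.8044, 238.993 ])]
[310 265] 270 190
```

View pics/c6.png

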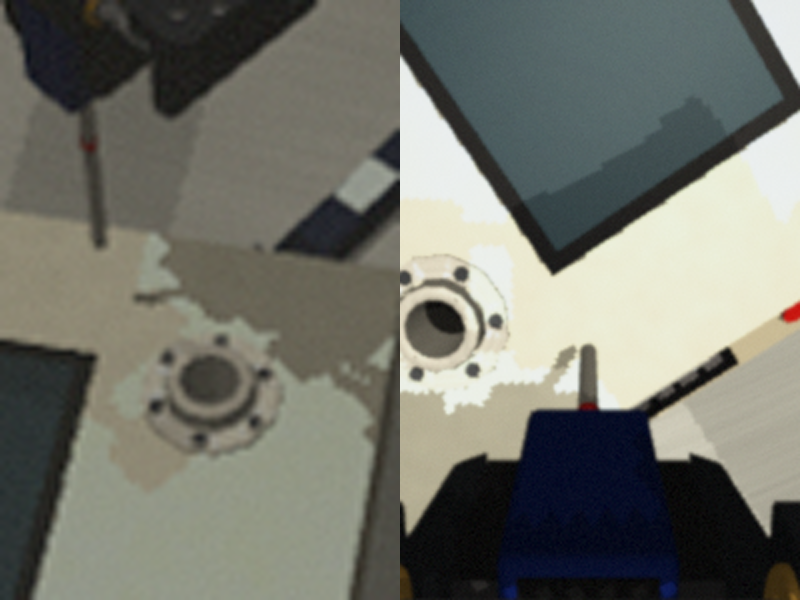

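Left half (scene): the tip is at full-image pixel (289.9,239), the ring at (287.5,219.3) and the bore at (312.3,265.3). Right half (wrist): the tip is at (313.9,233.5) and the bore at (237.7,221). In both views the stem matches the TCP axis.

```bash
python3 - <<'E'
from h import *
np.set_printoptions(precision=4,suppress=True)
w=load('w6');e=load('s6')
a=onz(w,237.4,220.7,.137);b=onz(e,312.1,265.1,.137)
zt=.2939-.124
tw=onz(w,313.5,233.5,zt+.001);ts=onz(e,289.6,238.7,zt)
rs=onz(e,287.3,219.1,.2939-.054)
print('port',a,b,'tip',tw,ts,'ring',rs)
P=cloud(w);z=P[...,2];m=(z>.1335)&(z<.142)&(np.hypot(P[...,0]-.597,P[...,1]-.022)<.025);q=P[m]
print('port depth',len(q),cv2.minEnclosingCircle((q[:,:2]*1000).astype(np.float32)))
print('rel wrist',a-tw,'rel scene',b-ts,b-rs)
th=np.radians(-25);X=np.array([np.cos(th),np.sin(th)]);Y=np.array([np.sin(th),-np.cos(th)])
for r in((a-tw)[:2],(b-ts)[:2]): print(X@r/.03,Y@r/.03)
E
```

```text
port [0.5994 0.02   0.137 ] [0.5957 0.024  0.137 ] tip [ 0.572  -0.0343  0.1709] [ 0.5704 -0.0328  0.1699] ring [ 0.574  -0.0317  0.2399]
port depth 870 ((597.149169921875, 21.803821563720703), 17.919189453125)
rel wrist [ 0.0274  0.0544 -0.0339] rel scene [ 0.0253  0.0568 -0.0329] [ 0.0217  0.0556 -0.1029]
0.06250552436231409 -2.0288065734256655
-0.03556468333982182 -2.0721540850985543
```

Call:
apply_moves(claw=[0, 0, 0, 0, 0], slide=[[0, -0.7, 0], [0, -0.7, 0], [0, -0.65, 0], [0, 0, 0], [0, 0, 0]], delta_rot=[[0, 0, 0], [0, 0, 0], [0, 0, 0], [0, 0, 0], [0, 0, 0]])

```text
time: 18.92
eef_pos: [0.5982, 0.0221, 0.294]
orientation: [0.976, -0.218, -0.0, 0.0]
ft_force: [-0.2, 0.3, -0.6]
opening: 0.0254
finger_force: 30.0
```

```bash
python3 - <<'E'
from h import *
np.set_printoptions(precision=4,suppress=True)
s=read_state();print(s['time'],s['eef_pos'],s['opening'])
w=grab('wrist','w7');e=grab('scene','s7')
A=cv2.resize(e['pixels'][185:285,270:350],(480,600),interpolation=2)
B=cv2.resize(w['pixels'][170:290,282:346],(320,600),interpolation=2)
cv2.imwrite('pics/c7.png',np.hstack([A,B])[:,:,::-1])
E
```

```text
18.925 [0.5982 0.0221 0.294 ] 0.025425138760570714
```

View pics/c7.png

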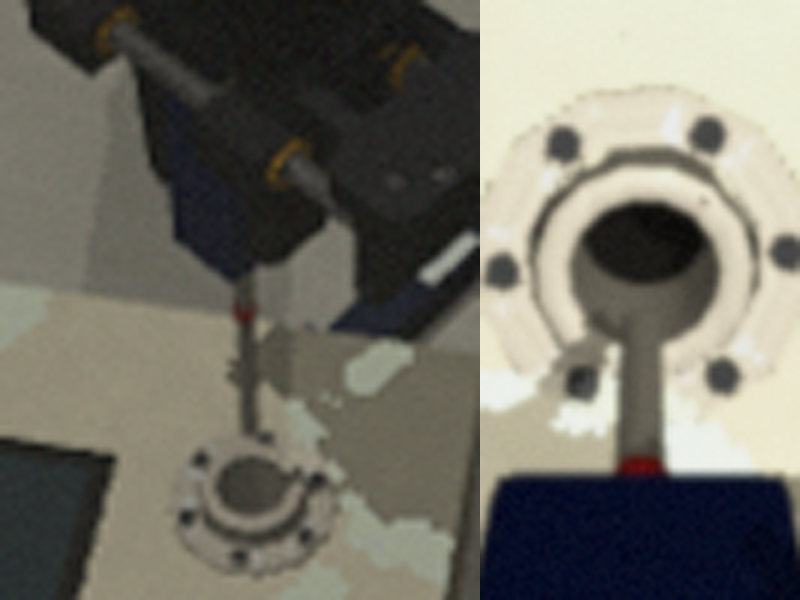

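The wrist crop puts the bore at (645,270) and the tip at (642,315), so they line up laterally. In the scene crop the tip is at (250,432), the ring at (244,315) and the bore at (256,485).

```bash
python3 - <<'E'
from h import *
np.set_printoptions(precision=4,suppress=True)
w=load('w7');e=load('s7');p=np.array([.5982,.0221,.294])
fw=lambda x,y:(282+(x-480)/5-.4,170+y/5-.4); fe=lambda x,y:(270+x/6-.4,185+y/6-.4)
a=onz(w,*fw(645,270),.137);b=onz(e,*fe(256,485),.137)
tw=onz(w,*fw(642,315),.171);ts=onz(e,*fe(250,434),.170);rs=onz(e,*fe(244,315),.24)
P=cloud(w);z=P[...,2];m=(z>.1335)&(z<.142)&(np.hypot(P[...,0]-.597,P[...,1]-.022)<.022);q=P[m]
print('depthport',cv2.minEnclosingCircle((q[:,:2]*1000).astype(np.float32)))
print(a,b,'tip',tw,ts,'ring',rs); print(a-tw,b-ts,b-rs)
E
```

```text
depthport ((597.0853271484375, 21.771865844726562), 17.945877075195312)
[0.5974 0.0214 0.137 ] [0.5963 0.0246 0.137 ] tip [0.599  0.0213 0.171 ] [0.5975 0.0235 0.17  ] ring [0.5992 0.0236 0.24  ]
[-0.0016  0.0001 -0.034 ] [-0.0011  0.0011 -0.033 ] [-0.0029  0.001  -0.103 ]
```

Call:
apply_moves(claw=[0, 0, 0, 0, 0, 0, 0, 0, 0, 0, 0, 0], slide=[[-0.05, 0, 0], [0, 0, 0], [0, 0, 0.2], [0, 0, 0.4], [0, 0, 0.5], [0, 0, 0.5], [0, 0, 0.5], [0, 0, 0.5], [0, 0, 0.4], [0, 0, 0.3], [0, 0, 0.13], [0, 0, 0]], delta_rot=[[0, 0, 0], [0, 0, 0], [0, 0, 0], [0, 0, 0], [0, 0, 0], [0, 0, 0], [0, 0, 0], [0, 0, 0], [0, 0, 0], [0, 0, 0], [0, 0, 0], [0, 0, 0]])

```text
time: 20.52
eef_pos: [0.597, 0.0233, 0.1913]
orientation: [0.976, -0.218, 0.0, -0.0]
ft_force: [-0.2, -0.1, -1.3]
opening: 0.0257
finger_force: 30.0
```

Call:
apply_moves(claw=[0, 0, 0, 0, 0, 0], slide=[[0, 0, 0], [0, 0, 0], [0, 0, 0], [0, 0, 0], [0, 0, 0], [0, 0, 0]], delta_rot=[[0, 0, 0], [0, 0, 0], [0, 0, 0], [0, 0, 0], [0, 0, 0], [0, 0, 0]])

```text
time: 21.28
eef_pos: [0.5969, 0.0232, 0.1913]
orientation: [0.976, -0.218, -0.0, 0.0]
ft_force: [0.2, -0.5, -1.6]
opening: 0.0257
finger_force: 30.0
```

```bash
python3 - <<'E'
from h import *
np.set_printoptions(precision=4,suppress=True)
s=read_state();print(s['time'],s['eef_pos'],s['opening'],s['ft_force'],s['qvel'],s['orientation'])
w=grab('wrist','w8');e=grab('scene','s8')
A=cv2.resize(e['pixels'][215:285,275:347],(617,600),interpolation=2)
B=cv2.resize(w['pixels'][150:290,294:336],(180,600),interpolation=2)
cv2.imwrite('pics/c8.png',np.hstack([A,B])[:,:,::-1])
E
```

```text
21.275 [0.5969 0.0232 0.1913] 0.025717709284938068 [ 0.1733 -0.4661 -1.5893] [ 0.0004  0.0019  0.0002  0.0001  0.0024  0.0011 -0.001 ] [ 0.9759 -0.2183 -0.      0.    ]
```

View pics/c8.png

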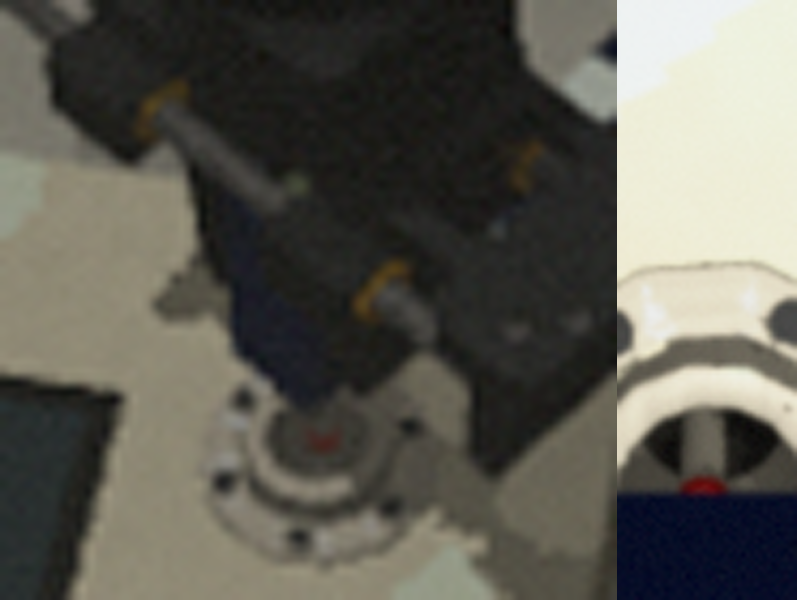

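In the scene crop the red ring at (322,440) sits at the bore centre (about 323,435), level with the rim, so it is within about 1 mm. The wrist view shows the stem clear of the bore wall on both sides. Everything is still, so I'm handing in.

```bash
python3 -c "
from bench import sign_off; print(sign_off())"
```

```text
the job is handed in; nothing more can be done
None
```

I handed the job in at about 21 s of the 64 s limit. The stopper stands in the dish, and the gripper holds the thermometer still and upright in the port, with the red ring level with the rim and centred to about 1–2 mm by the last pictures. The hand-in call returned no verdict.

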